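# Hold the tray stop against the sprung fence for screwing down

## Robot

A 7-joint arm with a two-finger parallel gripper is mounted at the origin on the work surface. World frame = base frame: x ahead of the robot, y to its left, z up, the work surface at z = 0. Lengths are in m, angles in rad, forces in N, time in s.
With the tool pointing down it reaches from about 0.425 to 0.925 m from the base axis. Payload 6.8 kg.
Tool frame: the origin (TCP) lies at the very end of the fingers, on their centre line; the grasp point (between the pads) lies 19 mm behind it; z points along the fingers, y is the line along which they close (so a half turn about z gives the same grasp; the last joint's range is limited). The gripper opens to 85 mm and grips with 20 to 120 N. Pads are 22 mm wide; open, the fingers measure 114 mm over their backs; the gripper's body (76 mm by 85 mm) begins 54 mm behind the grasp point. The pads swing forward as they close: fully open they stand 13 mm farther back than shut.
Start: joints at [1.084, 0.477, 0.022, 1.555, -0.011, 1.109, -0.083], TCP at [0.25, -0.627, 0.231] pointing down, gripper open.
Joint ranges: [-2.96, 2.96], [-0.34, 2.1], [-1.41, 1.46], [0.24, 2.44], [-1.37, 4.51], [0.17, 1.92], [-2.96, 2.96]. Speed limits (rad/s): [2.39, 2.39, 3.14, 3.14, 3.14, 3.14, 3.14].

## Interface

Orientations are given as a rotation vector (axis times angle).
In Python, from bench import get_obs, viewer, r gives the robot as it stands. The module is installed in compiled form; this text tells all that it offers.
- The arm moves only by the tool play_rows, never from a script. Its argument "commands" is a list that holds one entry, the list of rows, each a list of 5 numbers: the gripper's target within -1 to 1 (shut at 1, half-way at 0, fully open at -1), then the shift along the tool's x, y, z scaled (see below), then the turn about the tool's z scaled (see below). A call has 1 to 12 rows; each row is the pose to reach, as a shift and turn from the pose commanded when the call began, along the tool's axes at that moment; what a row does not reach only later rows make up. The controller multiplies each number of a shift by 0.2 m and each number of a turn by pi/2 rad. A row lasts 1/12 s, in which the tool goes at most 41.7 mm and 7.16 degrees, less where a joint would pass 70% of its speed; a pose out of reach is approached as far as the arm can. A call with a number of a shift or a turn outside -1 to 1 is refused whole. A call with a gripper value outside its range is refused whole. The fingers move at their own pace and stop on an object; "grip_force" is the grip in N (left out, the last holds). Time passes only in rows, so rows that repeat a pose let the fingers close. It gives the time, the measured TCP pose, the force, the opening and the grip force at its end, in the units of the state.
- get_obs(): the state, without advancing time (a new reading comes with each control period).
- viewer.grab_frame(name): name is "side" or "top"; returns a dict with "pixels" (480x640x3 uint8, red, green, blue), "fovy" (degrees; the focal length in pixels is half the picture's height over the tangent of half this angle, whatever the lens; pixels are square), "cx", "cy" (the principal point, pixels), "world_to_cam" (4x4, takes a point from world to camera coordinates). Camera axes: x right, y up, looking along -z (the intrinsics and any distortion apply to the point x, -y, -z); pixel columns grow to the right and rows downward; lengths in m; the calibration is good to about 2 mm. A picture is of the moment at which its call begins. There is no depth.
- r.hand_in(): hands the job in; it is judged then, once.
Trained networks look in a picture, given as the dict that the camera call returned (one of the last four; its "shot" number tells which), for a name from the list of things; names that differ only in an ending like _2 or _b are one class to them, and where a whole thing is asked for, a point or a joint stands for the part that bears it (a point fixed in the world has none). Each returns a list of dicts, best first, with "score" (0 to 1); they miss things now and then, are a little off and sometimes report something else, mostly with a low value. They report only what shows in the picture. A call takes as long as a camera call. They do not tell look-alikes from the thing itself.
- viewer.trace(picture, thing): "pixels" (480x640 bool, what is visible of it) and "rect" ([left, top, right, bottom] in pixels, round what is visible of it).
The state is a dict: "clock": time; "joints": joint angles; "qvel": joint speeds; "tau": joint torques, N m; "tcp_pos": TCP position; "orientation": TCP orientation; "contact_force": force on the tool from outside, world axes, zero at the start; "moment": the same for the moment, N m; "grip_width": finger opening in m; "gripper_force": force on a finger pad.
Only numpy, scipy, OpenCV 4.12 (cv2) and the standard library are available. Lean on these libraries where they do the work, as an engineer would, in place of code of your own. Each camera call takes 0.05 s, during which the arm holds its last target. There are 200 camera calls.

## Task

Lift the aluminium angle bracket out of the parts tray, set its foot flat on the jig plate midway along the sprung fence so that both foot slots come over the two screw holes, and push its upright face squared up flat against the fence with a steady 12 newtons (anything from 8 to 16 will do), never driving the fence right back to its end of travel. Keep that push steady for at least two seconds and finish with the gripper still holding and pressing, so that a colleague can put in the screws; do not let go. Leave the screwdriver, the gold tin and the screw cup where they are.

Things in the scene. Friction and masses are not known exactly. Their poses are not given: they have to be found in the camera images.
- bracket: Loose aluminium angle bracket, 0.25 kg, in the tray. Foot 62 deep (x) x 140 wide (y) x 8 thick; on its +x edge an upright wall, 140 wide, 8 thick, 50 high; a central rib behind it. Two black 13 x 18 slots (look only) in the foot at x 0, y +-50. Origin: underside, below the rib's middle, 30 behind the wall's flat pressing face. x points out of that face, y along the wall, z up.
- bracket_rib (a point): Top middle of the bracket's rib, 50 above its origin. The rib is 14 thick (y) and 44 long (x), and rises 42 above the foot: grip its 14 mm thickness from above.
- bracket_face (a point): Middle of the bracket wall's pressing face, at x +30, y 0, z 25 from the bracket's origin; this face, not the foot's back edge, goes flat against the fence.
- tray: Fixed shallow blue plastic parts tray, 200 (x) x 220 (y) x 22 high, walls 4 thick, holding the bracket on its inner floor 4 above the table. Origin: centre of its underside, z up.
- jig: Fixed aluminium jig plate, 220 (x) x 240 (y) x 12 thick, with a fixed rear block (x +86 to +110, 57 high over the table) behind the sprung fence. Origin: centre of the plate's underside; its top face is at z = 12. x points toward the fence (the pressing direction), y along it, z up. At rest the fence's face stands at x = +30.
- jig_seat (a point): Point on the jig plate's top face midway between its two screw holes (black, 8 across, look only), at x +20, y 0, z 12 in the jig's frame; the holes lie 50 either side along the jig's y. The bracket's origin comes here when the fence is pushed in by 20.
- fence_face (a point): Upright black plastic fence face plate over the jig plate, 10 thick (x), 200 wide (y), 44 high, its top 57 over the table. It slides along the jig's x against two springs. This point: middle of the lower edge of the face that the bracket presses, 12.5 over the table; axes as the jig's.
- fence (a joint): How far the sprung fence is pushed in along the jig's +x, m: 0 at rest, 0.040 at its end of travel. Spring 600 N/m with no preload, so 0.6 N per mm: 8 N at 0.0133, 12 N at 0.020, 16 N at 0.0267; sliding friction about 0.2 N.
- screwdriver: Loose bystander: screwdriver with black handle, 190 long, lying along x between tray and jig; leave it.
- tin: Loose bystander: closed gold tin, 94 x 134 x 70 high, beyond the work; origin at the centre of its underside; leave it.
- screw_cup: Loose bystander: white cup of screws, 68 across, 50 high, beyond the work; origin at the centre of its underside; leave it.
Things that resemble listed ones, but are neither listed nor needed, are in the scene too. Of the things that look like the bracket, the smaller one is meant.

How it is judged:
On the way, in this order (a step that is already met when the one before it is completed fails the run):
1. the bracket has been lifted out of the parts tray (z of bracket in the frame of tray above 0.04 m), for 0.2 s.
2. the bracket stands flat on the jig plate, centred and square, pressed against the fence with 8 to 16 N, steadily for two seconds (contact force between bracket and fence between 8 and 16 N and y of bracket in the frame of jig between -0.006 and 0.006 m and z of bracket in the frame of jig between 0.008 and 0.016 m and angle between the x axis of bracket and the x axis of jig, either way round below 0.06 rad and angle between bracket's own z axis and vertical below 0.06 rad and x of bracket_face in the frame of fence_face above -0.006 m and linear speed of bracket below 0.01 m/s and contact force between the fingers and bracket above 3 N), for 2 s.
At the end, for the whole second after the job is handed in: Gripper still on the bracket (over 3 N); bracket flat on the jig plate (within 4 mm, tilt under 0.06 rad), within 6 mm of the jig's middle sideways, square within 0.06 rad, wall face at the fence (within 6 mm), still (under 10 mm/s), pressing the fence with 8 to 16 N (all of step 2); the arm keeps its last pose, push and grip.
It fails at once if the fence is driven to its end of travel (beyond 37 mm) (value of joint fence above 0.037 m).
It fails at once if the screwdriver is disturbed (moved more than 30 mm) (distance of screwdriver from where it was at the start of the episode above 0.03 m).
It fails at once if the gold tin is disturbed (moved more than 30 mm) (distance of tin from where it was at the start of the episode above 0.03 m).
It fails at once if the screw cup is disturbed (moved more than 30 mm) (distance of screw_cup from where it was at the start of the episode above 0.03 m).
It also fails if it takes over 48 s, if anything falls off the work surface, if the arm or the gripper's body presses on something with over 40 N, if the wrist force passes 120 N, or if a joint passes its speed limit or range.

## Working session

There is one attempt and no reset: what is moved stays moved. The work goes in short steps, Python scripts to look and compute and a tool call to move; the robot and the scene stay as the last step left them, time stands still between calls to the robot, and variables do not carry over. Pictures are saved under pics/ and viewed, at most 10 in all, crops included, and the job is handed in when it is done.

Besides the shell and the picture viewer there is one more tool, called as name([rows], argument=value, ...), one row to a line, values as JSON. play_rows: Moves the arm, as the interface text tells. Shifts and turns lie within -1 to 1; 1 stands for 0.2 m of shift or pi/2 rad of turn. Its arguments: {"type":"object","properties":{"commands":{"type":"array","items":{"type":"array","items":{"type":"array","items":{"type":"number","minimum":-1,"maximum":1}}}},"grip_force":{"type":"number"}},"required":["commands"]}

```bash
mkdir -p pics; cat > h.py <<'E'
import numpy as np, cv2
from bench import get_obs, viewer, r
def K(p):
    f=p["pixels"].shape[0]/2/np.tan(np.radians(p["fovy"])/2); return f
def ray(p,u,v):
    f=K(p); M=np.array(p["world_to_cam"]); R=M[:3,:3]; c=-R.T@M[:3,3]
    d=R.T@np.array([(u-p["cx"])/f,-(v-p["cy"])/f,-1.]); return c,d
def atz(p,u,v,z):
    c,d=ray(p,u,v); return c+d*(z-c[2])/d[2]
def proj(p,X):
    f=K(p); M=np.array(p["world_to_cam"]); q=M[:3,:3]@np.array(X)+M[:3,3]
    return np.array([p["cx"]-f*q[0]/q[2], p["cy"]+f*q[1]/q[2]])
def save(p,n,roi=None,s=1):
    im=p["pixels"][:,:,::-1]
    if roi: im=im[roi[1]:roi[3],roi[0]:roi[2]]
    cv2.imwrite("pics/"+n,cv2.resize(im,None,fx=s,fy=s,interpolation=cv2.INTER_CUBIC))
E
python3 - <<'E'
from h import *
o=get_obs(); print({k:np.round(v,3).tolist() for k,v in o.items()})
for n in ["top","side"]:
    p=viewer.grab_frame(n); save(p,n+"0.png"); print(n,{k:(np.round(v,3).tolist() if k!="pixels" else 0) for k,v in p.items() })
    for t in ["bracket","tray","jig","fence_face","screwdriver","tin","screw_cup"]:
        print(t,[(round(d["score"],2),np.round(d["rect"]).tolist(),int(d["pixels"].sum())) for d in viewer.trace(p,t)])
E
```

```text
{'clock': 0.0, 'joints': [1.084, 0.478, 0.022, 1.556, -0.011, 1.109, -0.083], 'qvel': [-0.0, 0.0, 0.001, 0.0, 0.0, -0.0, -0.001], 'tau': [-0.001, -59.646, 1.607, -28.121, 0.012, 0.009, -0.0], 'tcp_pos': [0.249, -0.627, 0.23], 'orientation': [-3.084, -0.591, 0.001], 'contact_force': [-0.594, 0.094, -0.08], 'moment': [0.008, 0.038, 0.049], 'gripper_force': 0.0, 'grip_width': 0.086}
top {'pixels': 0, 'fovy': 49.372, 'cx': 316.355, 'cy': 239.905, 'world_to_cam': [[0.002, -1.0, -0.011, -0.019], [0.991, 0.001, 0.133, -0.538], [-0.133, -0.011, 0.991, -1.17], [0.0, 0.0, 0.0, 1.0]], 'shot': 1}
bracket [(0.87, [370.0, 230.0, 433.0, 278.0], 1752), (0.8, [395.0, 328.0, 500.0, 392.0], 3476)]
tray [(0.83, [348.0, 199.0, 458.0, 295.0], 6360)]
jig [(0.68, [152.0, 183.0, 265.0, 291.0], 9828)]
fence_face [(0.78, [159.0, 181.0, 245.0, 234.0], 949), (0.43, [151.0, 186.0, 268.0, 293.0], 9914)]
screwdriver [(0.76, [305.0, 212.0, 316.0, 284.0], 488)]
tin [(0.89, [315.0, 113.0, 377.0, 162.0], 2690), (0.36, [263.0, 125.0, 291.0, 159.0], 759)]
screw_cup [(0.67, [263.0, 125.0, 290.0, 158.0], 707), (0.65, [157.0, 183.0, 251.0, 234.0], 987)]
side {'pixels': 0, 'fovy': 49.776, 'cx': 313.293, 'cy': 236.504, 'world_to_cam': [[-0.729, -0.684, -0.007, 0.377], [0.425, -0.46, 0.78, -0.283], [-0.536, 0.566, 0.626, -0.841], [0.0, 0.0, 0.0, 1.0]], 'shot': 2}
bracket [(0.94, [344.0, 193.0, 412.0, 236.0], 1841), (0.77, [442.0, 204.0, 540.0, 276.0], 3947), (0.73, [282.0, 240.0, 347.0, 284.0], 587)]
tray []
jig [(0.63, [127.0, 249.0, 303.0, 389.0], 13230)]
fence_face [(0.73, [158.0, 265.0, 242.0, 345.0], 1894)]
screwdriver [(0.86, [288.0, 246.0, 346.0, 283.0], 534), (0.18, [346.0, 192.0, 409.0, 234.0], 1765)]
tin [(0.68, [226.0, 163.0, 297.0, 219.0], 2474)]
screw_cup [(0.89, [192.0, 209.0, 226.0, 238.0], 846)]
```

View pics/top0.png

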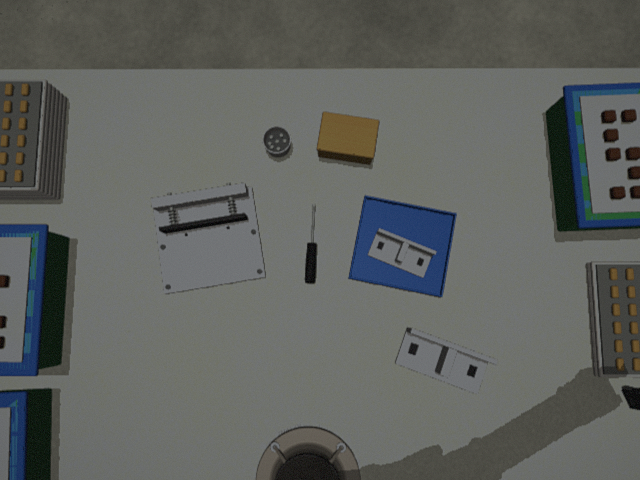

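View pics/side0.png

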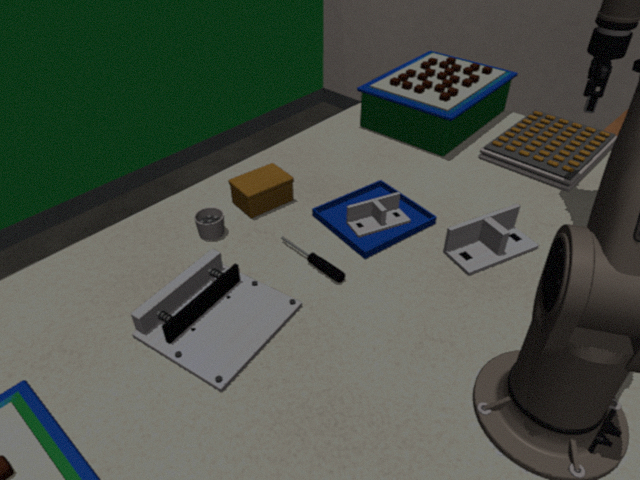

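The top view shows two bracket-like things: a smaller one in the tray at (402,252), and a larger look-alike on the table at (447,360). The description says the smaller one, so I choose (402,252). The jig is at (210,240), with its fence at (203,223). In the side view the bracket is at (378,214). Next is a close crop.

```bash
python3 - <<'E'
from h import *
p=viewer.grab_frame("top")
a=cv2.resize(p["pixels"][215:290,360:445,::-1],None,fx=4.5,fy=4.5,interpolation=cv2.INTER_CUBIC)
b=cv2.resize(p["pixels"][180:300,148:270,::-1],None,fx=3,fy=3,interpolation=cv2.INTER_CUBIC)
im=np.zeros((max(a.shape[0],b.shape[0]),a.shape[1]+b.shape[1],3),np.uint8)
im[:a.shape[0],:a.shape[1]]=a; im[:b.shape[0],a.shape[1]:]=b
cv2.imwrite("pics/crop1.png",np.clip(im*1.5,0,255).astype(np.uint8)); print(a.shape,b.shape)
g=cv2.cvtColor(p["pixels"],cv2.COLOR_RGB2GRAY)
# dark blobs in rois
def blobs(roi,th,lo,hi):
    x0,y0,x1,y1=roi; m=(g[y0:y1,x0:x1]<th).astype(np.uint8)
    n,l,s,c=cv2.connectedComponentsWithStats(m)
    for i in range(1,n):
        if lo<=s[i,4]<=hi:
            ys,xs=np.where(l==i); w=th-g[y0:y1,x0:x1][ys,xs].astype(float)
            yield round(np.average(xs,weights=w)+x0,2),round(np.average(ys,weights=w)+y0,2),int(s[i,4])
rects=viewer.trace(p,"bracket")
for b_ in blobs((368,228,436,280),40,5,120): print("slot",b_,np.round(atz(p,b_[0],b_[1],.012),4))
for b_ in blobs((150,180,270,295),110,3,80): print("hole",b_,np.round(atz(p,b_[0],b_[1],.012),4))
E
```

```text
(338, 382, 3) (360, 366, 3)
slot (np.float64(379.93), np.float64(245.07), 23) [ 0.5293 -0.1669  0.012 ]
slot (np.float64(419.8), np.float64(261.41), 22) [ 0.4909 -0.2594  0.012 ]
hole (np.float64(227.95), np.float64(183.79), 25) [0.6768 0.1945 0.012 ]
hole (np.float64(235.66), np.float64(183.32), 5) [0.6779 0.176  0.012 ]
hole (np.float64(211.63), np.float64(187.29), 5) [0.6682 0.2334 0.012 ]
hole (np.float64(217.6), np.float64(186.33), 5) [0.6706 0.2191 0.012 ]
hole (np.float64(199.7), np.float64(189.3), 6) [0.6633 0.2619 0.012 ]
hole (np.float64(205.62), np.float64(188.27), 5) [0.6658 0.2477 0.012 ]
hole (np.float64(187.61), np.float64(191.34), 6) [0.6583 0.2907 0.012 ]
hole (np.float64(193.58), np.float64(190.36), 5) [0.6607 0.2764 0.012 ]
hole (np.float64(169.37), np.float64(193.56), 19) [0.6529 0.3342 0.012 ]
hole (np.float64(175.55), np.float64(193.32), 5) [0.6535 0.3194 0.012 ]
hole (np.float64(181.61), np.float64(192.35), 5) [0.6559 0.305  0.012 ]
hole (np.float64(163.52), np.float64(195.42), 4) [0.6484 0.3481 0.012 ]
hole (np.float64(151.4), np.float64(197.33), 6) [0.6437 0.
[... 390 characters left out ...]
(156.98), np.float64(241.55), 5) [0.5372 0.3589 0.012 ]
hole (np.float64(162.53), np.float64(246.61), 34) [0.5251 0.3453 0.012 ]
hole (np.float64(158.0), np.float64(250.05), 4) [0.517  0.3557 0.012 ]
hole (np.float64(159.0), np.float64(257.62), 4) [0.499  0.3525 0.012 ]
hole (np.float64(160.0), np.float64(264.48), 3) [0.4829 0.3495 0.012 ]
hole (np.float64(259.09), np.float64(271.05), 33) [0.4678 0.1163 0.012 ]
hole (np.float64(161.0), np.float64(272.36), 3) [0.4644 0.3463 0.012 ]
hole (np.float64(161.96), np.float64(280.6), 5) [0.4451 0.3433 0.012 ]
hole (np.float64(167.62), np.float64(286.51), 32) [0.4313 0.3294 0.012 ]
hole (np.float64(163.0), np.float64(288.88), 4) [0.4258 0.34   0.012 ]
```

View pics/crop1.png

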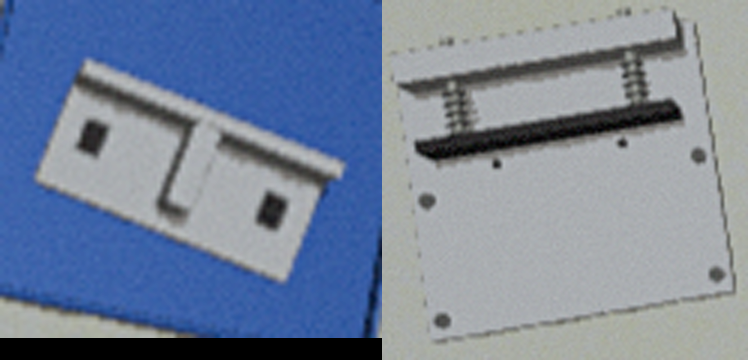

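The crop confirms the tray bracket. Its slots at (380,245) and (420,261) come out 100.2 mm apart, which matches the smaller part, and its wall faces away from the robot. The jig screw holes show near (186,234) and (228,228).

```bash
cat >> h.py <<'E'
from scipy.spatial.transform import Rotation as Ro
def to(x,y,z,yaw):
    o=get_obs(); R=Ro.from_rotvec(o["orientation"]).as_matrix()
    d=R.T@(np.array([x,y,z])-o["tcp_pos"]); cur=np.arctan2(R[1,0],R[0,0])
    t=-(yaw-cur)
    print("t",round(o["clock"],2),"tcp",np.round(o["tcp_pos"],4),"yaw",round(cur,4),"tilt",round(float(np.arccos(-R[2,2])),4),"w",round(o["grip_width"],4),"F",np.round(o["contact_force"],2),"gf",o["gripper_force"])
    print("scaled shift",np.round(d/.2,3),"turn",round(t/(np.pi/2),3))
E
python3 - <<'E'
from h import *
p=viewer.grab_frame("top"); g=cv2.cvtColor(p["pixels"],cv2.COLOR_RGB2GRAY).astype(float)
W=[]
for u,v in [(186,234),(228,227.5)]:
    u0,v0=int(u)-3,int(v)-2; q=g[v0:v0+6,u0:u0+7]; w=np.clip(np.median(q)-15-q,0,None)
    yy,xx=np.mgrid[v0:v0+6,u0:u0+7]; c=(np.average(xx,weights=w),np.average(yy,weights=w)); W.append(atz(p,*c,.012)); print(np.round(c,2),np.round(W[-1],4))
print("seat",(W[0]+W[1])/2,"sep",np.linalg.norm(W[0]-W[1]),"ang",np.arctan2(-(W[0]-W[1])[0],(W[0]-W[1])[1]))
q=[(r_["rect"],r_["score"]) for r_ in viewer.trace(p,"fence_face")]; print(q[:1])
a=.168; s=(W[0]+W[1])/2
# predicted fence-plate top corners at rest given seat
for yy in(-.1,.1):
    for xx in (.01,.02): print(xx,yy,proj(p,[s[0]+xx*np.cos(a)-yy*np.sin(a),s[1]+xx*np.sin(a)+yy*np.cos(a),.057]).round(1))
to(.5101,-.2132,.15,-.393)
E
```

```text
[185.68 234.01] [0.5552 0.2916 0.012 ]
[227.7  227.22] [0.5715 0.1925 0.012 ]
seat [0.56337299 0.24203664 0.012     ] sep 0.10050294157196457 ang 0.16325404925952933
[([160.4, 180.4, 246.9, 237.5], 0.85)]
0.01 -0.1 [245.  216.2]
0.02 -0.1 [244.4 211.9]
0.01 0.1 [158.4 230.6]
0.02 0.1 [157.9 226.3]
t 1.0 tcp [ 0.2496 -0.6272  0.2313] yaw 0.3788 tilt 0.0001 w 0.0853 F [-0.04 -0.76 -0.6 ] gf 0.0
scaled shift [ 1.975 -1.442  0.407] turn 0.491
```

play_rows([
  [[-1,0.25,-0.18,0.05,0.06],[-1,0.5,-0.36,0.1,0.12],[-1,0.75,-0.54,0.15,0.18],[-1,1,-0.72,0.2,0.24],[-1,1,-0.72,0.2,0.24],[-1,1,-0.72,0.2,0.24]],
])

```text
clock: 1.5
tcp_pos: [0.3831, -0.4176, 0.1913]
orientation: [3.141, 0.002, 0.001]
contact_force: [0.2, -0.0, -0.2]
grip_width: 0.086
gripper_force: 0.0
```

```bash
python3 - <<'E'
from h import *
to(.5101,-.2132,.13,-.393)
E
```

```text
t 1.5 tcp [ 0.3831 -0.4176  0.1913] yaw 0.0013 tilt 0.0006 w 0.086 F [ 0.18 -0.04 -0.18] gf 0.0
scaled shift [ 0.636 -1.021  0.306] turn 0.251
```

play_rows([
  [[-1,0.16,-0.25,0.08,0.06],[-1,0.32,-0.5,0.15,0.13],[-1,0.48,-0.75,0.23,0.19],[-1,0.636,-1,0.3,0.251],[-1,0.636,-1,0.3,0.251],[-1,0.636,-1,0.3,0.251],[-1,0.636,-1,0.3,0.251]],
])

```text
clock: 2.08
tcp_pos: [0.513, -0.2102, 0.1299]
orientation: [-3.08, 0.594, 0.0]
contact_force: [0.3, 0.9, 0.7]
grip_width: 0.0854
gripper_force: 0.0
```

```bash
python3 - <<'E'
from h import *
to(.5101,-.2132,.020,-.393)
p=viewer.grab_frame("side"); x,y=proj(p,[.51,-.213,.05]).astype(int); save(p,"s1.png",(x-70,y-70,x+70,y+50),4)
o=get_obs(); print("tcp px",proj(p,o["tcp_pos"])-[x-70,y-70],"rib top px",proj(p,[.5101,-.2132,.054])-[x-70,y-70])
for c in (-.02,.02): print("rib end",proj(p,[.5101+c*.924,-.2132-c*.383,.054])-[x-70,y-70])
E
```

```text
t 2.08 tcp [ 0.513  -0.2102  0.1299] yaw -0.3809 tilt 0.0045 w 0.0854 F [0.33 0.92 0.69] gf 0.0
scaled shift [-0.007  0.022  0.55 ] turn 0.008
tcp px [72.6283285  41.11193965] rib top px [70.27159657 69.53805137]
rib end [74.64296472 74.11133473]
rib end [66.00272975 65.07200391]
```

View pics/s1.png

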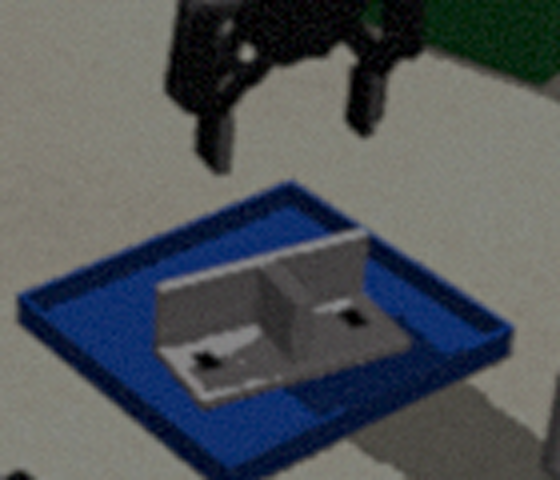

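The crop shows the open gripper above the bracket. The rib top runs from about (268,262) to (300,295), within a pixel of my prediction, so I descend.

play_rows([
  [[-1,-0.007,0.018,0.15,0.006],[-1,-0.007,0.02,0.3,0.007],[-1,-0.007,0.02,0.45,0.007],[-1,-0.007,0.02,0.54,0.007],[-1,-0.007,0.02,0.54,0.007],[-1,-0.007,0.02,0.54,0.007]],
])

```text
clock: 2.63
tcp_pos: [0.5054, -0.2233, 0.0231]
orientation: [3.077, -0.631, -0.003]
contact_force: [1.0, -1.1, -0.4]
grip_width: 0.0852
gripper_force: 0.0
```

```bash
python3 - <<'E'
from h import *
to(.5101,-.2132,.020,-.393)
E
```

```text
t 2.63 tcp [ 0.5054 -0.2233  0.0231] yaw -0.4048 tilt 0.0017 w 0.0852 F [ 0.99 -1.08 -0.39] gf 0.0
scaled shift [ 0.002 -0.056  0.015] turn -0.007
```

play_rows([
  [[-1,0.002,-0.05,0.01,-0.007],[-1,0.002,-0.05,0.01,-0.007],[-1,0.002,-0.05,0.01,-0.007],[-1,0.002,-0.05,0.01,-0.007]],
])

```text
clock: 2.97
tcp_pos: [0.5114, -0.2133, 0.0224]
orientation: [3.081, -0.612, 0.003]
contact_force: [0.3, -0.1, 0.1]
grip_width: 0.0853
gripper_force: 0.0
```

```bash
python3 - <<'E'
from h import *
to(.5101,-.2132,.020,-.393)
E
```

```text
t 2.97 tcp [ 0.5114 -0.2133  0.0224] yaw -0.3919 tilt 0.002 w 0.0853 F [ 0.27 -0.15  0.09] gf 0.0
scaled shift [-0.006  0.002  0.012] turn 0.001
```

play_rows([
  [[-1,-0.004,0,0.005,0],[1,-0.004,0,0.005,0],[1,-0.004,0,0.005,0],[1,-0.004,0,0.005,0],[1,-0.004,0,0.005,0],[1,-0.004,0,0.005,0],[1,-0.004,0,0.005,0],[1,-0.004,0,0.005,0],[1,-0.004,0,0.005,0],[1,-0.004,0,0.005,0],[1,-0.004,0,0.005,0],[1,-0.004,0,0.005,0]],
], grip_force=80)

```text
clock: 3.97
tcp_pos: [0.5099, -0.2132, 0.0205]
orientation: [3.081, -0.613, 0.0]
contact_force: [-1.2, 0.2, 4.5]
grip_width: 0.0132
gripper_force: 78.5
```

```bash
python3 - <<'E'
from h import *
to(.5101,-.2132,.020,-.393)
E
```

```text
t 3.97 tcp [ 0.5099 -0.2132  0.0205] yaw -0.3926 tilt 0.0003 w 0.0132 F [-1.19  0.23  4.48] gf 78.48049879074097
scaled shift [ 0.001 -0.     0.002] turn 0.0
```

play_rows([
  [[1,0,0,-0.08,0],[1,0,0,-0.2,0],[1,0,0,-0.35,0],[1,0,0,-0.5,0],[1,0,0,-0.6,0],[1,0,0,-0.6,0],[1,0,0,-0.6,0],[1,0,0,-0.6,0]],
])

```text
clock: 4.63
tcp_pos: [0.5086, -0.2125, 0.1388]
orientation: [-3.081, 0.612, 0.004]
contact_force: [-1.1, -0.1, -3.4]
grip_width: 0.0128
gripper_force: 78.0
```

```bash
python3 - <<'E'
from h import *
to(.5319,.2367,.14,.167)
p=viewer.grab_frame("top");save(p,"t2.png",(340,190,460,310),4)
E
```

```text
t 4.63 tcp [ 0.5086 -0.2125  0.1388] yaw -0.3922 tilt 0.0026 w 0.0128 F [-1.08 -0.14 -3.39] gf 78.04105281829834
scaled shift [-0.751 -2.12  -0.004] turn -0.356
```

View pics/t2.png

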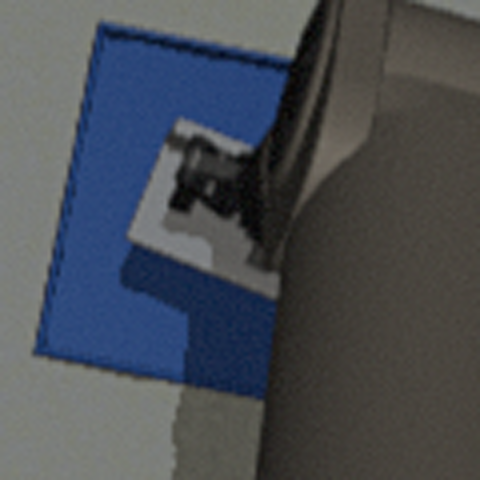

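The crop shows the bracket held level by the rib and lifted off the tray floor, with its shadow detached at (200,290). I carry it to the jig next.

play_rows([
  [[1,-0.03,-0.08,0,-0.02],[1,-0.07,-0.2,0,-0.05],[1,-0.12,-0.34,0,-0.09],[1,-0.17,-0.48,0,-0.13],[1,-0.22,-0.62,0,-0.17],[1,-0.27,-0.76,0,-0.21],[1,-0.32,-0.9,0,-0.25],[1,-0.35,-1,0,-0.25],[1,-0.35,-1,0,-0.25],[1,-0.35,-1,0,-0.25]],
])

```text
clock: 5.52
tcp_pos: [0.5206, 0.0006, 0.139]
orientation: [-3.141, -0.007, 0.004]
contact_force: [1.0, -0.8, -2.8]
grip_width: 0.0131
gripper_force: 78.2
```

```bash
python3 - <<'E'
from h import *
to(.5319,.2367,.14,.167)
E
```

```text
t 5.52 tcp [0.5206 0.0006 0.139 ] yaw 0.0044 tilt 0.0026 w 0.0131 F [ 1.03 -0.79 -2.84] gf 78.1802773475647
scaled shift [ 0.062 -1.18  -0.005] turn -0.104
```

play_rows([
  [[1,0,-0.08,0,-0.02],[1,0.01,-0.2,0,-0.04],[1,0.02,-0.34,0,-0.07],[1,0.03,-0.48,0,-0.1],[1,0.04,-0.62,0,-0.104],[1,0.05,-0.76,0,-0.104],[1,0.05,-0.88,0,-0.104],[1,0.05,-1,0,-0.104],[1,0.05,-1,0,-0.104],[1,0.05,-1,0,-0.104],[1,0.05,-1,0,-0.104]],
])

```text
clock: 6.43
tcp_pos: [0.5313, 0.1971, 0.1395]
orientation: [3.13, 0.255, -0.002]
contact_force: [-0.0, -0.9, -2.6]
grip_width: 0.013
gripper_force: 78.4
```

```bash
python3 - <<'E'
from h import *
to(.5319,.2367,.06,.167)
E
```

```text
t 6.43 tcp [0.5313 0.1971 0.1395] yaw 0.1626 tilt 0.002 w 0.013 F [-0.04 -0.91 -2.63] gf 78.35645914077759
scaled shift [ 0.036 -0.195  0.397] turn -0.003
```

play_rows([
  [[1,0.01,-0.08,0.05,-0.003],[1,0.02,-0.16,0.15,-0.003],[1,0.03,-0.192,0.25,-0.003],[1,0.034,-0.192,0.35,-0.003],[1,0.034,-0.192,0.39,-0.003],[1,0.034,-0.192,0.39,-0.003],[1,0.034,-0.192,0.39,-0.003],[1,0.034,-0.192,0.39,-0.003]],
])

```text
clock: 7.1
tcp_pos: [0.533, 0.2369, 0.0634]
orientation: [-3.13, -0.262, -0.002]
contact_force: [-0.1, 0.1, -2.2]
grip_width: 0.0128
gripper_force: 78.5
```

```bash
python3 - <<'E'
from h import *
to(.5319,.2367,.0295,.167)
a=.167; s=np.array([.5634,.2420])
o=get_obs(); d=o["tcp_pos"][:2]-s; print("rel jig x,y",d@[np.cos(a),np.sin(a)],d@[-np.sin(a),np.cos(a)])
t=viewer.grab_frame("top"); q=viewer.grab_frame("side")
A=cv2.resize(t["pixels"][170:290,140:280],None,fx=2.8,fy=2.8,interpolation=3)
B=cv2.resize(q["pixels"][230:390,120:310],None,fx=2.1,fy=2.1,interpolation=3)[:336]
cv2.imwrite("pics/pre.png",np.clip(np.hstack([A,B])[:,:,::-1]*1.4,0,255).astype(np.uint8))
E
```

```text
t 7.1 tcp [0.533  0.2369 0.0634] yaw 0.1668 tilt 0.0016 w 0.0128 F [-0.08  0.08 -2.24] gf 78.47170829772949
scaled shift [-0.006  0.     0.169] turn -0.0
rel jig x,y -0.030811103976974917 2.943583205704774e-05
```

View pics/pre.png

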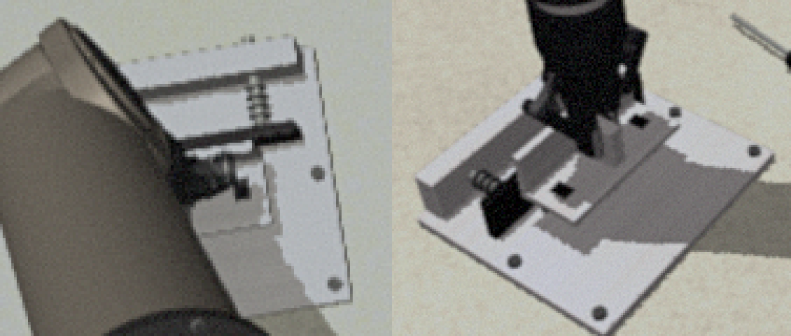

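The composite shows the bracket hovering level in front of the fence, parallel to it, with its two slots at (562,190) and (638,120) in the right half. I lower it gently.

play_rows([
  [[1,0,0,0.05,0],[1,-0.004,0,0.1,0],[1,-0.004,0,0.14,0],[1,-0.004,0,0.16,0],[1,-0.004,0,0.17,0],[1,-0.004,0,0.175,0],[1,-0.004,0,0.175,0],[1,-0.004,0,0.175,0]],
])

```text
clock: 7.87
tcp_pos: [0.5301, 0.2368, 0.0285]
orientation: [3.129, 0.264, -0.003]
contact_force: [-8.6, -5.0, 18.3]
grip_width: 0.0128
gripper_force: 81.7
```

```bash
python3 - <<'E'
from h import *
to(.5634,.2420,.0285,.167)
E
```

```text
t 7.87 tcp [0.5301 0.2368 0.0285] yaw 0.1683 tilt 0.0028 w 0.0128 F [-8.64 -5.   18.29] gf 81.70774340629578
scaled shift [ 0.169  0.002 -0.001] turn 0.001
```

play_rows([
  [[1,0,0,-0.003,0],[1,0.005,0,-0.003,0],[1,0.015,0,-0.003,0],[1,0.025,0,-0.003,0],[1,0.03,0,-0.003,0],[1,0.03,0,-0.003,0],[1,0.03,0,-0.003,0]],
])

```text
clock: 8.45
tcp_pos: [0.5353, 0.2384, 0.0285]
orientation: [3.129, 0.265, -0.005]
contact_force: [-8.8, -3.3, 14.1]
grip_width: 0.0131
gripper_force: 81.0
```

```bash
python3 - <<'E'
from h import *
to(.5634,.2420,.0285,.167)
E
```

```text
t 8.45 tcp [0.5353 0.2384 0.0285] yaw 0.1689 tilt 0.0033 w 0.0131 F [-8.84 -3.29 14.12] gf 81.03001713752747
scaled shift [ 0.141  0.006 -0.   ] turn 0.001
```

play_rows([
  [[1,0,0,-0.004,0],[1,0.01,0.003,-0.005,0],[1,0.02,0.003,-0.005,0],[1,0.02,0.003,-0.005,0],[1,0.02,0.003,-0.005,0],[1,0.02,0.003,-0.005,0]],
])

```text
clock: 8.95
tcp_pos: [0.5412, 0.2384, 0.0286]
orientation: [3.13, 0.264, -0.0]
contact_force: [-0.2, -0.4, -2.5]
grip_width: 0.0129
gripper_force: 78.5
```

```bash
python3 - <<'E'
from h import *
to(.5634,.2420,.0285,.167)
E
```

```text
t 8.95 tcp [0.5412 0.2384 0.0286] yaw 0.1681 tilt 0.0003 w 0.0129 F [-0.21 -0.35 -2.54] gf 78.48408579826355
scaled shift [0.112 0.001 0.   ] turn 0.001
```

The bracket is now free of friction, just touching the plate, with force readings near zero. I push partway and calibrate the force.

play_rows([
  [[1,0.01,0.001,0,0],[1,0.02,0.001,0,0],[1,0.03,0.001,0,0],[1,0.04,0.001,0,0],[1,0.05,0.001,0,0],[1,0.06,0.001,0,0],[1,0.06,0.001,0,0],[1,0.06,0.001,0,0],[1,0.06,0.001,0,0],[1,0.06,0.001,0,0]],
])

```text
clock: 9.78
tcp_pos: [0.5519, 0.2401, 0.0286]
orientation: [3.13, 0.264, -0.004]
contact_force: [-5.9, -0.1, -0.3]
grip_width: 0.013
gripper_force: 78.9
```

```bash
python3 - <<'E'
from h import *
to(.5634,.2420,.0285,.167)
F=get_obs()["contact_force"]; print("jig-x F",F[:2]@[np.cos(.167),np.sin(.167)],"y",F[:2]@[-np.sin(.167),np.cos(.167)])
E
```

```text
t 9.78 tcp [0.5519 0.2401 0.0286] yaw 0.1685 tilt 0.0024 w 0.013 F [-5.87 -0.11 -0.35] gf 78.85889410972595
scaled shift [0.058 0.    0.   ] turn 0.001
jig-x F -5.806525412683266 y 0.8650523975848096
```

play_rows([
  [[1,0.01,0,0,0],[1,0.02,0,0,0],[1,0.03,0,0,0],[1,0.04,0,0,0],[1,0.05,0,0,0],[1,0.057,0,0,0],[1,0.057,0,0,0],[1,0.057,0,0,0],[1,0.057,0,0,0],[1,0.057,0,0,0]],
])

```text
clock: 10.62
tcp_pos: [0.5614, 0.2417, 0.0286]
orientation: [3.129, 0.265, -0.009]
contact_force: [-10.5, -1.7, 4.9]
grip_width: 0.0127
gripper_force: 79.8
```

```bash
python3 - <<'E'
from h import *
to(.5634,.2420,.0285,.167)
F=get_obs()["contact_force"]; print("jig-x F",F[:2]@[np.cos(.167),np.sin(.167)],"y",F[:2]@[-np.sin(.167),np.cos(.167)])
t=viewer.grab_frame("top"); q=viewer.grab_frame("side")
A=cv2.resize(t["pixels"][170:290,140:280],None,fx=2.8,fy=2.8,interpolation=3)
B=cv2.resize(q["pixels"][230:390,120:310],None,fx=2.1,fy=2.1,interpolation=3)[:336]
cv2.imwrite("pics/press.png",np.clip(np.hstack([A,B])[:,:,::-1]*1.4,0,255).astype(np.uint8))
a=.167
for yy in (-.05,.05):
  X=[.5634-yy*np.sin(a),.2420+yy*np.cos(a),.02]; u=proj(q,X); print("slot px exp (crop)",(u-[120,230])*2.1+[392,0])
E
```

```text
t 10.62 tcp [0.5614 0.2417 0.0286] yaw 0.1688 tilt 0.0057 w 0.0127 F [-10.5   -1.7    4.91] gf 79.80894684791565
scaled shift [0.01 0.   0.  ] turn 0.001
jig-x F -10.636141906920418 y 0.06914654187140644
slot px exp (crop) [616.25392513 133.36391765]
slot px exp (crop) [541.47227218 200.72326984]
```

View pics/press.png

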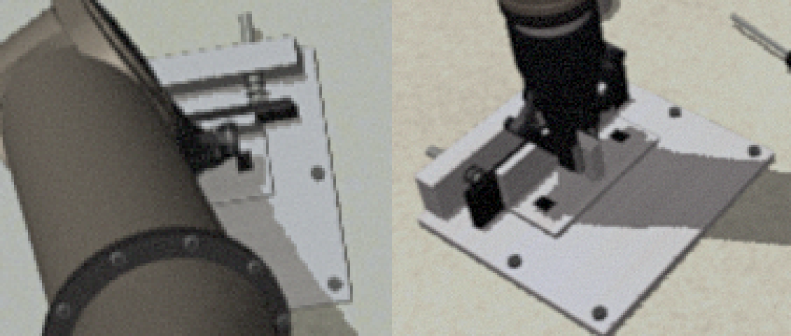

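The composite shows the bracket flush against the compressed fence. The slots at (545,203) and (621,135) are within about 2 px of where I predicted. The push is 10.6 N, so I add a little and hold.

play_rows([
  [[1,0.004,0,0,0],[1,0.008,0,0,0],[1,0.009,0,0,0],[1,0.009,0,0,0],[1,0.009,0,0,0],[1,0.009,0,0,0],[1,0.009,0,0,0],[1,0.009,0,0,0],[1,0.009,0,0,0],[1,0.009,0,0,0],[1,0.009,0,0,0],[1,0.009,0,0,0]],
])

```text
clock: 11.72
tcp_pos: [0.5625, 0.2419, 0.0286]
orientation: [3.128, 0.265, -0.01]
contact_force: [-13.1, -3.6, 8.2]
grip_width: 0.0131
gripper_force: 80.0
```

play_rows([
  [[1,0,0,0,0],[1,0,0,0,0],[1,0,0,0,0],[1,0,0,0,0],[1,0,0,0,0],[1,0,0,0,0],[1,0,0,0,0],[1,0,0,0,0],[1,0,0,0,0],[1,0,0,0,0],[1,0,0,0,0],[1,0,0,0,0]],
])

```text
clock: 12.72
tcp_pos: [0.5625, 0.2419, 0.0286]
orientation: [3.128, 0.265, -0.01]
contact_force: [-12.9, -2.1, 7.6]
grip_width: 0.013
gripper_force: 80.0
```

play_rows([
  [[1,0,0,0,0],[1,0,0,0,0],[1,0,0,0,0],[1,0,0,0,0],[1,0,0,0,0],[1,0,0,0,0],[1,0,0,0,0],[1,0,0,0,0],[1,0,0,0,0],[1,0,0,0,0],[1,0,0,0,0],[1,0,0,0,0]],
])

```text
clock: 13.72
tcp_pos: [0.5625, 0.2419, 0.0286]
orientation: [3.128, 0.265, -0.01]
contact_force: [-13.7, -3.2, 7.0]
grip_width: 0.0129
gripper_force: 80.0
```

play_rows([
  [[1,0,0,0,0],[1,0,0,0,0],[1,0,0,0,0],[1,0,0,0,0],[1,0,0,0,0],[1,0,0,0,0],[1,0,0,0,0],[1,0,0,0,0],[1,0,0,0,0],[1,0,0,0,0],[1,0,0,0,0],[1,0,0,0,0]],
])

```text
clock: 14.72
tcp_pos: [0.5624, 0.2419, 0.0286]
orientation: [3.128, 0.265, -0.01]
contact_force: [-13.2, -2.6, 7.3]
grip_width: 0.0132
gripper_force: 80.0
```

```bash
python3 - <<'E'
from h import *
to(.5634,.2420,.0285,.167)
F=get_obs()["contact_force"]; print("jig-x F",F[:2]@[np.cos(.167),np.sin(.167)],"y",F[:2]@[-np.sin(.167),np.cos(.167)])
q=viewer.grab_frame("side"); g=cv2.cvtColor(q["pixels"],cv2.COLOR_RGB2GRAY).astype(float)
P=[]
for u,v in [(192.5,326.5),(229,294)]:
    u0,v0=int(u)-6,int(v)-5; w=np.clip(45-g[v0:v0+11,u0:u0+13],0,None); yy,xx=np.mgrid[v0:v0+11,u0:u0+13]
    c=(np.average(xx,weights=w),np.average(yy,weights=w)); P.append(atz(q,*c,.020)); print(np.round(c,1),P[-1].round(4))
m=(P[0]+P[1])/2; d=P[0]-P[1]; e=m[:2]-[.5634,.2420]; a=.167
print("sep",np.linalg.norm(d),"ang",np.arctan2(-d[0],d[1]),"err jig x,y",e@[np.cos(a),np.sin(a)],e@[-np.sin(a),np.cos(a)])
E
```

```text
t 14.72 tcp [0.5624 0.2419 0.0286] yaw 0.169 tilt 0.007 w 0.0132 F [-13.18  -2.57   7.33] gf 80.03223896026611
scaled shift [0.005 0.    0.   ] turn 0.001
jig-x F -13.422541192700521 y -0.34714675468288214
[192.  326.3] [0.5524 0.2913 0.02  ]
[227.5 294.2] [0.5691 0.1929 0.02  ]
sep 0.0997837190864599 ang 0.16805228389528964 err jig x,y -0.002615214071632633 0.000580407709956781
```

```bash
python3 -c "
from h import *
print(r.hand_in())"
```

```text
the job is handed in; nothing more can be done
None
```

I handed the job in with the bracket flat on the jig plate, square, about 0.6 mm off centre sideways, and held against the fence at roughly 11–13 N for over 3 s with the gripper still pressing; the hand-in returned no verdict.

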